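Close, pin and hold the wax-mould jig

ROBOT

A 6-joint arm with a two-finger parallel gripper is mounted at the origin on the work surface. World frame = base frame: x ahead of the robot, y to its left, z up, the work surface at z = 0. Lengths are in mm, angles in rad, forces in N, time in s.
With the tool pointing down it reaches from about 300 to 775 mm from the base axis. Payload 14.6 kg.
Tool frame: the origin (TCP) lies at the very end of the fingers, on their centre line; the grasp point (between the pads) lies 19 mm behind it; z points along the fingers, y is the line along which they close (so a half turn about z gives the same grasp; the last joint's range is limited). The gripper opens to 94 mm and grips with 3 to 60 N. Pads are 16 mm wide; open, the fingers measure 119 mm over their backs; the gripper's body (75 mm by 177 mm) begins 78 mm behind the grasp point.
Start: joints at [1.105, 0.3, 1.521, -0, 1.321, -0.067], TCP at [213.568, 506.831, 205.446] pointing down, gripper open.
Joint ranges: [-3.03, 3.03], [-0.79, 2.21], [0.23, 2.52], [-1.04, 4.18], [0, 3.07], [-2.55, 2.55]. Speed limits (rad/s): [2.22, 2.22, 2.57, 3.14, 3.14, 3.14].

INTERFACE

Orientations are given as [roll, pitch, yaw] about the fixed x, y, z axes, in that order (R = Rz(yaw) Ry(pitch) Rx(roll)).
In Python, from cell import manip, eyes, ticket gives the robot as it stands. The module is installed in compiled form; this text tells all that it offers.
- The arm moves only by the tool arm_command, never from a script. Its argument "plan" is a list of rows, each a list of 5 numbers: the opening, from -1 (shut) to 1 (fully open), then the shift along the tool's x, y, z in m, then the turn about the tool's z in rad. In form: [[jaw, dx, dy, dz, roll], ...]. A call has 1 to 20 rows; each row shifts and turns the commanded pose from where the row before left it, along the tool's axes as they then stand; what a row does not reach is not made up. A row lasts 1/8 s, in which the tool goes at most 62.5 mm and 10.7 degrees, less where a joint would pass 70% of its speed; a pose out of reach is approached as far as the arm can. A call is refused whole if a number of a shift passes 0.0625 or a number of a turn 0.188, either way. A call with a gripper value outside its range is refused whole. The fingers move at their own pace and stop on an object; "newtons" is the grip in N (left out, the last holds). Time passes only in rows, so rows that do not move let the fingers close. It gives the time, the measured TCP pose, the force, the opening and the grip force at its end, in the units of the state.
- manip.read_state(): the state, without advancing time (a new reading comes with each control period).
- eyes.camera(name): name is "scene" or "top"; returns a dict with "img" (420x560x3 uint8, blue, green, red), "z_map" (420x560 float32, mm along the optical axis (not along the pixel's ray), 0 where there is no reading), "fx", "fy", "cx", "cy" (pixels), "eye" and "orientation" of the camera in the world. Camera axes: x right, y down, z forward; pixel columns grow to the right and rows downward; lengths in mm; the calibration is good to about 2 mm. A picture is of the moment at which its call begins.
- ticket.sign_off(): hands the job in; it is judged then, once.
The state is a dict: "clock": time; "joints": joint angles; "qd": joint speeds; "effort": joint torques, N m; "eef_pos": TCP position; "eef_rot": TCP orientation; "wrist_force": force on the tool from outside, world axes, zero at the start; "moment": the same for the moment, N m; "finger_gap": finger opening in mm; "finger_force": force on a finger pad.
Only numpy, scipy, OpenCV 4.12 (cv2) and the standard library are available. Lean on these libraries where they do the work, as an engineer would, in place of code of your own. Each camera call takes 0.05 s, during which the arm holds its last target. There are 200 camera calls.

TASK

Start the vacuum pump by pressing the green button fully down and letting it come back up. Then swing the open half of the aluminium mould jig shut, take the brass-headed locking pin from the wooden block, push it all the way down through the two lined-up lug holes until its collar sits on the upper lug, and let go of it. Last, press the red spring pad on the swinging half fully in to keep the mould squeezed shut, and finish while still holding it pressed; leave the two dark punches and the amber jar where they are.

Things in the scene. Friction and masses are not known exactly. Their poses are not given: they have to be found in the camera images.
- mould: Clamshell mould jig, fixed. Origin on the bench, in the parting plane, midway along the halves. Steel base 150 (x) by 190 (y -103 to +87) by 12 mm high. Two upright aluminium halves 120 long (y -60 to +60), 18 thick, from 14 to 59 mm above the bench: fixed one at x 0 to +18, swinging one (shut) at x -18 to 0. At the -y end each has a lug 34 (x) by 30 (y) by 12 mm with a vertical 10 mm hole
- jig_hinge (a point): Point on the vertical hinge axis of the swinging half, at mould x 0, y +66 mm, at the height of the halves' tops (59 mm above the bench)
- swing (a joint): Angle of the swinging half, rad: 0 shut against the fixed half (hard stop, holes lined up), positive open, 0.6 to 1.05 at the start. It opens towards the mould's -x side: seen from above it turns clockwise about the hinge as it opens. Stiff hinge (0.1 N m friction): stays where it is left
- upper_hole (a point): Centre of the top mouth of the hole in the swinging half's lug (lug 45 to 57 mm above the bench, mouth at 57); moves with that half, 144 mm from the hinge axis; at mould x 0, y -78 mm when shut
- lower_hole (a point): Centre of the top mouth of the hole in the fixed half's lug (lug 27 to 39 mm above the bench, mouth at 39), at mould x 0, y -78 mm
- pad (a joint): Red round spring pad (28 mm across, standing 12 mm out of the outer face of the swinging half, i.e. on the mould's -x side when shut): 0 out, 0.006 m fully in, 6 mm travel, about 8 N to push it fully in; springs back when let go
- pad_face (a point): Centre of the pad's outer face, 39.5 mm above the bench; when shut at mould x -30.5, y 0 mm. Across the shut jig it is 49 mm from pad face to the fixed half's flat outer face (43 mm with the pad fully in), so the two can be pinched together from above, or the pad pushed sideways alone
- pin: Locking pin, tip down in any of the block's three holes. Origin at the tip, z up. Steel shank 8 mm thick, 38 long, last 4 mm tapered; then a brass collar 20 mm wide (38 to 43 mm above the tip) and a round brass head 16 mm wide up to 79 mm. About 60 g. In the block the tip is 7 mm above the bench, the collar on the block's top; fully home in the jig the tip is 19 mm above the bench
- pin_tip (a point): The tip of the pin's shank
- block: Dark wooden block, fixed, 165 (x) by 55 (y) by 45 mm high, origin under its centre. Three vertical 10 mm holes in its top at x -52, 0 and +52 mm hold the pin and the two punches
- punch1: Bystander: dark steel punch in the block; head 14 mm wide below, 11 mm above, standing 26 mm above the block's top; origin at its tip
- punch2: Bystander: second dark steel punch, like the first
- jar: Bystander: amber glass jar with black cap, 50 mm wide, 62 mm high, origin under its centre
- vac_button (a joint): Green pump start button: 0 up, 0.006 m fully down, 6 mm travel, 5 N to press fully; springs back
- vac_button_top (a point): Centre of the top face of the green button, which is 30 mm across and points up, on a grey control box 80 by 80 by 40 mm high fixed to the bench
Not all that is in view belongs to the job. Leave any purple look-alike of the pin alone.

How it is judged (in metres and radians):
On the way, in this order (a step that is already met when the one before it is completed fails the run):
1. the green button is pressed fully down (value of joint vac_button above 0.005 m), for 0.05 s.
2. the green button has come back up (value of joint vac_button below 0.0015 m), for 0.1 s.
3. the swinging half is shut (value of joint swing below 0.035 rad), for 0.2 s.
4. the pin is fully home through both lug holes and let go (value of joint swing below 0.035 rad and horizontal distance between pin_tip and lower_hole below 0.004 m and z of pin_tip in the frame of mould below 0.023 m and angle between pin's own z axis and vertical below 0.12 rad and contact force between the fingers and pin below 0.2 N), for 0.2 s.
At the end, for the whole second after the job is handed in: Through the last second: half shut (0.035 rad), pin through both holes (tip within 4 mm of the hole axis, collar within 4 mm of the lug, upright within 0.12 rad), not touched by the fingers; red pad held in at least 4.5 of 6 mm by the robot (over 3 N); green button up (all of step 4 and value of joint pad above 0.0045 m and contact force between any of the fingers, the arm and mould above 3 N and value of joint vac_button below 0.0015 m); the arm keeps its last pose, push and grip.
It fails at once if a punch or the jar is moved by more than 25 mm (distance of any of punch1, punch2, jar from where it was at the start of the episode above 0.025 m).
It also fails if it takes over 72 s, if anything falls off the work surface, if the arm or the gripper's body presses on something with over 40 N, if the wrist force passes 120 N, or if a joint passes its speed limit or range.

## Working session

There is one attempt and no reset: what is moved stays moved. The work goes in short steps, Python scripts to look and compute and a tool call to move; the robot and the scene stay as the last step left them, time stands still between calls to the robot, and variables do not carry over. Pictures are saved under pics/ and viewed, at most 10 in all, crops included, and the job is handed in when it is done.

Besides the shell and the picture viewer there is one more tool, called after ">>>" as a command line: name --pt "numbers of a row" for each row, then --argument value for the rest. arm_command: Moves the arm, as the interface text tells. Its arguments: {"type":"object","properties":{"plan":{"type":"array"},"newtons":{"type":"number"}},"required":["plan"]}

```bash
mkdir -p pics; cat > h.py <<'E'
import numpy as np, cv2
from cell import manip, eyes, ticket
from scipy.spatial.transform import Rotation as R
def shot(name, f):
    c=eyes.camera(name); cv2.imwrite('pics/'+f,c['img']); 
    np.savez('pics/'+f[:-4]+'.npz',**{k:np.asarray(v) for k,v in c.items()}); return c
def load(f): 
    d=np.load('pics/'+f+'.npz'); return {k:d[k] for k in d}
def rot(c):
    o=np.asarray(c['orientation'],float)
    if o.shape==(3,3): return o
    return R.from_euler('xyz',o).as_matrix() if o.size==3 else R.from_quat(o).as_matrix()
def cloud(c):
    z=c['z_map'].astype(float); v,u=np.mgrid[:z.shape[0],:z.shape[1]]
    p=np.stack([(u-c['cx'])/c['fx']*z,(v-c['cy'])/c['fy']*z,z],-1)@rot(c).T+np.asarray(c['eye'])
    p[z==0]=np.nan; return p
def ray(c,u,v,h):
    d=rot(c)@np.array([(u-c['cx'])/c['fx'],(v-c['cy'])/c['fy'],1]); e=np.asarray(c['eye'],float)
    return e+d*(h-e[2])/d[2]
E
python3 - <<'E'
from h import *
for n in('scene','top'):
    c=shot(n,n+'0.png'); print(n,c['eye'],c['orientation'],c['fx'],c['cx'],c['cy'])
print(manip.read_state())
E
```

```text
scene [1069.4095647  -421.79545388  732.73331897] [-2.36298479  0.00305664  0.84339621] 446.18430508461716 274.155451063761 211.89698999046377
top [ 421.188814     -3.7639444  1272.86619026] [-3.00079691  0.0128525  -1.57584703] 527.0956921121034 280.34769424264596 199.9086958770031
{'clock': 0.1, 'joints': array([ 1.10540247e+00,  3.00404588e-01,  1.52150662e+00, -1.32755363e-06,
        1.32070054e+00, -6.65933254e-02]), 'qd': array([-0.00116441,  0.00027819, -0.00309748, -0.00063819, -0.00157957,
        0.00045542]), 'effort': array([ 8.34889070e-04, -5.32648122e+01, -3.53277361e+01,  7.09649012e-02,
        2.35950190e-02, -6.55152758e-05]), 'eef_pos': array([213.46806946, 506.63339123, 204.95431062]), 'eef_rot': array([-3.14057573e+00, -6.65319385e-05,  2.74279242e+00]), 'wrist_force': array([-0.27997553, -0.81482297, -0.58563359]), 'moment': array([0.04006879, 0.02353957, 0.03130352]), 'finger_force': 0.0, 'finger_gap': 94.07894017723856}
```

View pics/top0.png

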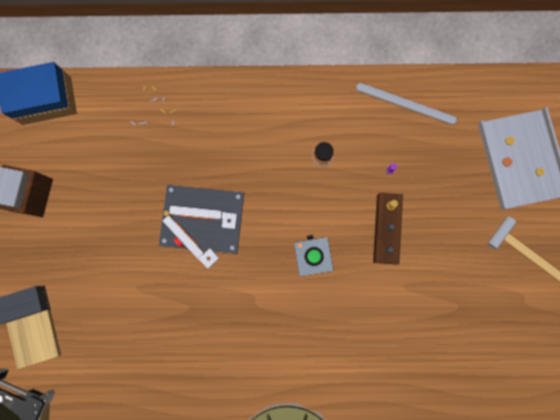

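View pics/scene0.png

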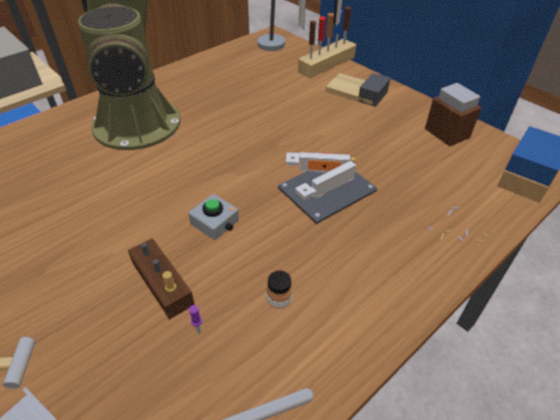

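Top view: green button at (314,256). The pin head is at (392,204) in the far block hole, with punches at (391,227) and (390,250). Mould base is at (202,219), fixed half along (170–235, 212), swinging lug hole at ~(209,259) and hinge at (166,213). The jar is at (324,152).

```bash
python3 - <<'E'
from h import *
c=load('top0'); P=cloud(c); im=c['img'].astype(int)
for n,(u,v) in dict(btn=(314,256),pin=(392,204),box=(303,268),block=(390,238),fix=(195,212),lugf=(229,220),swl=(209,258),base=(220,240),jar=(324,152),hinge=(167,213)).items():
    print(n,np.round(np.nanmedian(P[v-1:v+2,u-1:u+2].reshape(-1,3),0),1))
def reg(u0,u1,v0,v1,zl,zh):
    m=np.zeros(P.shape[:2],bool); m[v0:v1,u0:u1]=True
    return m&(P[...,2]>zl)&(P[...,2]<zh)
def rect(m,n):
    q=P[m][:,:2].astype(np.float32); print(n,m.sum(),cv2.minAreaRect(q), 'z',np.median(P[m][:,2]))
    return q
b,g,r=im[...,0],im[...,1],im[...,2]
m=reg(150,255,175,270,6,20); rect(m,'base')
rect(reg(165,240,200,222,53,66)&(P[...,0]>-1e3),'fixtop')
m=reg(150,255,175,275,53,66); 
k,lab,st,ce=cv2.connectedComponentsWithStats(m.astype(np.uint8))
for i in range(1,k):
    if st[i,4]>30: rect(lab==i,'comp%d'%i)
rect(reg(365,415,185,270,38,52),'block')
rect(reg(285,340,230,285,34,46),'box')
for n,m,h in(('green',reg(285,340,230,285,30,80)&(g>r+50)&(g>b+30),50),('brass',reg(380,405,190,215,60,130),85)):
    v,u=np.nonzero(m); print(n,m.sum(),u.mean(),v.mean(),np.median(P[m],0),ray(c,u.mean(),v.mean(),np.median(P[m][:,2])))
big=cv2.resize(c['img'][170:280,150:260],None,fx=5,fy=5,interpolation=cv2.INTER_CUBIC); cv2.imwrite('pics/crop1.png',big)
E
```

```text
btn [463.1 -65.3  59.7]
pin [ 578.3 -242.5   84. ]
box [436.2 -40.5  39.5]
block [ 504.2 -243.2   46.2]
fix [566.1 209.4  59.2]
lugf [552.3 135.2  10.2]
swl [461.8 184.4  -2.7]
base [504.  156.4  10.1]
jar [705.8 -92.1  61.3]
hinge [564.1 274.2  61.1]
base 3594 ((550.4434204101562, 195.78167724609375), (225.5934295654297, 237.12078857421875), 2.7752954959869385) z 11.486690252712492
fixtop 467 ((562.81201171875, 214.16070556640625), (130.5145263671875, 35.25904846191406), 89.57550811767578) z 58.47018887842273
comp1 1035 ((510.4511413574219, 218.9226531982422), (135.68077087402344, 134.0632781982422), 84.5567855834961) z 58.064733291583025
block 1574 ((529.6317138671875, -242.21627807617188), (56.312660217285156, 165.23916625976562), 84.92105102539062) z 44.645742220470424
box 847 ((464.2451477050781, -65.4273681640625), (79.31587219238281, 80.0602035522461), 9.025815963745117) z 39.28126672105009
green 146 313.67808219178085 255.8972602739726 [463.00082203 -65.13754373  61.47376555] [463.23316438 -64.57710362  61.47376555]
brass 56 392.8392857142857 203.48214285714286 [ 580.52982083 -244.97788228   84.17814177] [ 579.80952777 -244.60193652   84.17814177]
```

View pics/crop1.png

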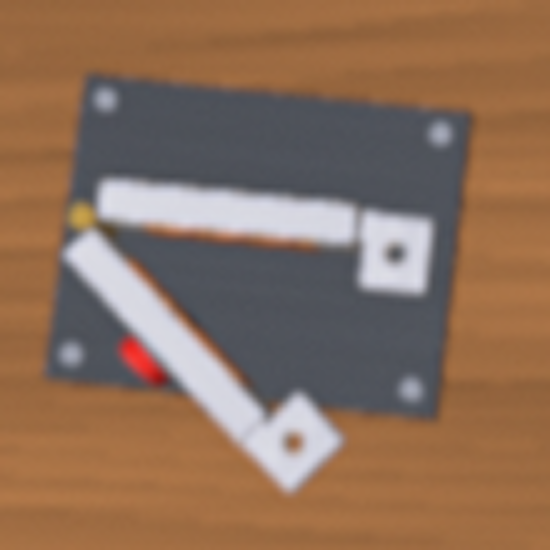

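The crop shows the hinge pin at crop (82,215), the fixed lug hole at (396,253), the swinging lug hole at (293,442) and the pad at about (145,362). That puts the half roughly 0.75 rad open.

```bash
cat >> h.py <<'E'
def go(x,y,z,yaw=None,n=None):
    "print total shift in tool axes (m) and turn from the measured pose to the target"
    s=manip.read_state(); p=s['eef_pos']; M=R.from_euler('xyz',s['eef_rot']).as_matrix()
    d=M.T@(np.array([x,y,z])-p)/1000; t=0 if yaw is None else -((yaw-s['eef_rot'][2]+np.pi)%(2*np.pi)-np.pi)
    n=n or int(max(np.ceil(np.linalg.norm(d)/.045),np.ceil(abs(t)/.15),1))
    print('from',np.round(p,1),'rows',n,'each',np.round(d/n,4),round(t/n,4),'total',np.round(d,4),round(t,3))
E
python3 - <<'E'
from h import *
c=load('top0')
f=lambda a,b,h:ray(c,(a+.5)/5-.5+150,(b+.5)/5-.5+170,h)[:2]
H=f(82,215,61);L=f(396,253,39);U=f(293,442,57)
print(H,L,U,np.linalg.norm(H-L),np.linalg.norm(H-U))
cor=[f(*k,12) for k in((88,74),(470,113),(437,418),(48,378))]
print('base c',np.mean(cor,0),[np.linalg.norm(cor[i]-cor[i-1]) for i in range(4)])
y=(H-L)/np.linalg.norm(H-L); a=np.arctan2(-y[0],y[1]); print('mould yaw',a)
e=(cor[0]+cor[3]-cor[1]-cor[2]); print('base yaw',np.arctan2(-e[0],e[1]))
O=np.mean(cor,0)+8*np.array([-np.sin(a),np.cos(a)]); print('origin',O,(H+L)/2+6*y)
w=(U-H);v=(L-H); print('swing',np.arccos(w@v/np.linalg.norm(w)/np.linalg.norm(v)))
go(463,-65,110,np.pi)
E
```

```text
[565.11598265 276.50337232] [548.74053783 132.83743633] [459.91273509 177.49115964] 144.59618376357398 144.468479454941
base c [556.07089642 201.22327034] [np.float64(148.33991102431898), np.float64(187.29034365973777), np.float64(147.88385822844143), np.float64(187.68162815165726)]
mould yaw -0.11349298235751733
base yaw -0.10857886004994975
origin [556.97689238 209.17180299] [557.60775721 210.63180381]
swing 0.702212089474417
from [213.5 506.6 205. ] rows 15 each [-0.0301 -0.0287  0.0064] -0.0266 total [-0.4519 -0.4298  0.0954] -0.399
```

>>> arm_command --pt "-1 -0.03 -0.0287 0.006 0" --pt "-1 -0.03 -0.0287 0.006 0" --pt "-1 -0.03 -0.0287 0.006 0" --pt "-1 -0.03 -0.0287 0.006 0" --pt "-1 -0.03 -0.0287 0.006 0" --pt "-1 -0.03 -0.0287 0.006 0" --pt "-1 -0.03 -0.0287 0.006 0" --pt "-1 -0.03 -0.0287 0.006 0" --pt "-1 -0.03 -0.0287 0.006 0" --pt "-1 -0.03 -0.0287 0.006 0" --pt "-1 -0.03 -0.0287 0.006 0" --pt "-1 -0.03 -0.0287 0.006 0" --pt "-1 -0.03 -0.0287 0.006 0" --pt "-1 -0.03 -0.0287 0.006 0" --pt "-1 -0.03 -0.0287 0.006 0" --pt "-1 0 0 0 -0.13" --pt "-1 0 0 0 -0.13" --pt "-1 0 0 0 -0.13" --pt "-1 0 0 0 0" --newtons 20

```text
clock: 2.48
eef_pos: [461.0, -64.6, 115.3]
eef_rot: [3.142, -0.0, 3.132]
wrist_force: [-0.0, 2.0, 0.6]
finger_gap: 0.4
finger_force: 0.0
```

```bash
python3 - <<'E'
from h import *
go(463,-65,66,np.pi); print(manip.read_state()['wrist_force'],manip.read_state()['finger_gap'])
E
```

```text
from [461.  -64.6 115.3] rows 2 each [-0.001  -0.0002  0.0246] -0.0048 total [-0.0021 -0.0003  0.0493] -0.01
[-0.03313259  2.04913751  0.62382211] 0.38089678514833497
```

>>> arm_command --pt "-1 -0.002 0 0.025 0" --pt "-1 0 0 0.024 0" --pt "-1 0 0 0.004 0" --pt "-1 0 0 0.003 0" --pt "-1 0 0 0.002 0" --pt "-1 0 0 0 0"

```text
clock: 3.22
eef_pos: [463.3, -64.7, 57.9]
eef_rot: [-3.141, 0.001, 3.132]
wrist_force: [-1.7, 1.2, 3.5]
finger_gap: 0.5
finger_force: 1.9
```

>>> arm_command --pt "-1 0 0 0.002 0" --pt "-1 0 0 0.001 0" --pt "-1 0 0 0 0"

```text
clock: 3.6
eef_pos: [463.5, -64.7, 55.9]
eef_rot: [-3.141, 0.001, 3.133]
wrist_force: [-9.6, 1.6, 22.9]
finger_gap: 0.8
finger_force: 11.6
```

>>> arm_command --pt "-1 0 0 -0.01 0" --pt "-1 0 0 -0.04 0" --pt "-1 0 0 -0.02 0" --pt "-1 0 0 0 0"

```text
clock: 4.1
eef_pos: [463.8, -64.8, 125.5]
eef_rot: [-3.141, 0.003, 3.133]
wrist_force: [0.5, -0.6, 0.2]
finger_gap: 0.1
finger_force: 0.0
```

```bash
cat >> h.py <<'E'
MY=-0.111; MO=np.array([557.3,209.9])
def mw(x,y): 
    c,s=np.cos(MY),np.sin(MY); return MO+np.array([c*x-s*y,s*x+c*y])
E
python3 - <<'E'
from h import *
W=[]
for t in (.9,.7,.5,.3,.15,0,-.02):
    nx=-18-(8*np.cos(t)+12.5*abs(np.sin(t))); c,s=np.cos(-t),np.sin(-t)
    W.append(mw(c*nx+s*110, s*nx-c*110+66))
W=np.array(W); print(W.round(1))
M=R.from_euler('xyz',[np.pi,0,np.pi+MY]).as_matrix()
print(np.round(np.diff(W,axis=0)@M[:2,:2],1), '(tool mm per leg)')
go(*W[0],125); go(*W[0],25,np.pi+MY)
c=shot('scene','s1.png'); print(manip.read_state()['wrist_force'])
E
```

```text
[[454.  244.8]
 [462.7 223.1]
 [476.1 203.2]
 [493.8 186.4]
 [509.4 176.4]
 [526.6 169.1]
 [528.5 168.3]]
[[-11.1 -20.7]
 [-15.5 -18.3]
 [-19.4 -14.8]
 [-16.6  -8.2]
 [-17.9  -5.4]
 [ -2.   -0.5]] (tool mm per leg)
from [463.8 -64.8 125.5] rows 7 each [0.0018 0.0442 0.    ] 0.0 total [1.250e-02 3.096e-01 2.000e-04] 0
from [463.8 -64.8 125.5] rows 8 each [0.0016 0.0387 0.0125] 0.0128 total [0.0128 0.3096 0.1002] 0.102
[-0.3661265  -0.66627057 -0.10409216]
```

>>> arm_command --pt "-1 0.0018 0.044 0 0" --pt "-1 0.0018 0.044 0 0" --pt "-1 0.0018 0.044 0 0" --pt "-1 0.0018 0.044 0 0" --pt "-1 0.0018 0.044 0 0" --pt "-1 0.0018 0.044 0 0" --pt "-1 0.0018 0.044 0 0" --pt "-1 0 0 0 0.102" --pt "-1 0 0 0.05 0" --pt "-1 0 0 0.05 0" --pt "-1 0 0 0 0"

```text
clock: 5.52
eef_pos: [450.8, 242.4, 20.8]
eef_rot: [-3.138, -0.007, 3.031]
wrist_force: [1.2, 0.6, 0.4]
finger_gap: 0.5
finger_force: 0.0
```

>>> arm_command --pt "-1 -0.007 -0.011 -0.003 0" --pt "-1 -0.007 -0.011 0 0" --pt "-1 -0.008 -0.009 0 0" --pt "-1 -0.008 -0.009 0 0" --pt "-1 -0.01 -0.0075 0 0" --pt "-1 -0.01 -0.0075 0 0" --pt "-1 -0.008 -0.004 0 0" --pt "-1 -0.008 -0.004 0 0" --pt "-1 -0.006 -0.002 0 0" --pt "-1 -0.006 -0.002 0 0" --pt "-1 -0.004 -0.001 0 0" --pt "-1 0 0 0 0"

```text
clock: 7.02
eef_pos: [525.5, 167.4, 27.3]
eef_rot: [-3.141, -0.004, 3.031]
wrist_force: [-14.7, 3.8, 8.6]
finger_gap: 0.4
finger_force: 7.7
```

```bash
python3 - <<'E'
from h import *
c=shot('top','t2.png'); cv2.imwrite('pics/crop2.png',cv2.resize(c['img'][170:280,150:260],None,fx=5,fy=5,interpolation=cv2.INTER_CUBIC))
go(*mw(-26,-44),25)
E
```

```text
from [525.5 167.4  27.4] rows 1 each [-0.0009  0.0018  0.0023] 0.0 total [-0.0009  0.0018  0.0023] 0
```

View pics/crop2.png

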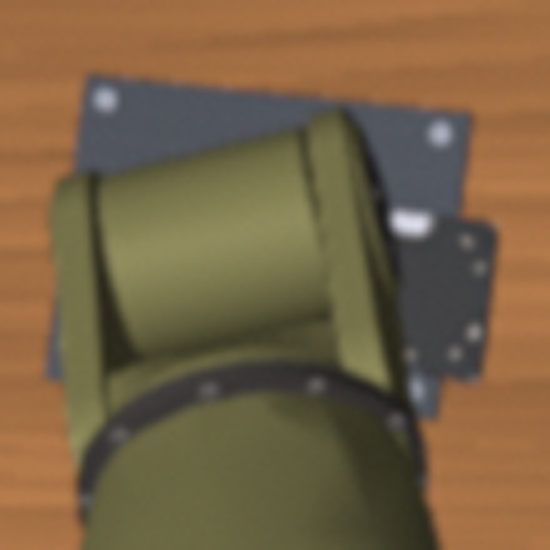

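The arm hides the jig, but it is at the expected shut position with a 15 N reaction, which indicates the hard stop. I'll nudge it once more, back off and head for the pin.

>>> arm_command --pt "-1 -0.001 0 0 0" --pt "-1 -0.001 0 0 0" --pt "-1 0 0 0 0" --pt "-1 0 0 0 0" --pt "-1 0.02 0 0 0" --pt "-1 0.02 0 -0.05 0" --pt "-1 0 0 -0.05 0" --pt "-1 0 0 -0.03 0" --pt "-1 0 -0.05 0 0" --pt "-1 0 -0.06 0 0" --pt "-1 0 -0.06 0 0" --pt "-1 0 -0.06 0 0" --pt "0.1 0 -0.06 0 0" --pt "0.1 0 0 0 0" --pt "0.1 0 0 0 0"

```text
clock: 8.95
eef_pos: [457.4, -117.0, 157.5]
eef_rot: [3.142, 0.0, 3.03]
wrist_force: [1.2, 1.4, -0.3]
finger_gap: 26.7
finger_force: 0.0
```

```bash
python3 - <<'E'
from h import *
c=shot('top','t3.png')
a=cv2.resize(c['img'][190:260,155:255],None,fx=7.5,fy=7.5,interpolation=cv2.INTER_CUBIC)
cv2.imwrite('pics/crop3.png',a)
go(581,-245,145,np.pi)
E
```

```text
from [ 457.5 -116.4  157.5] rows 4 each [-0.0342 -0.0286  0.0031] -0.0275 total [-0.1368 -0.1142  0.0125] -0.11
```

View pics/crop3.png

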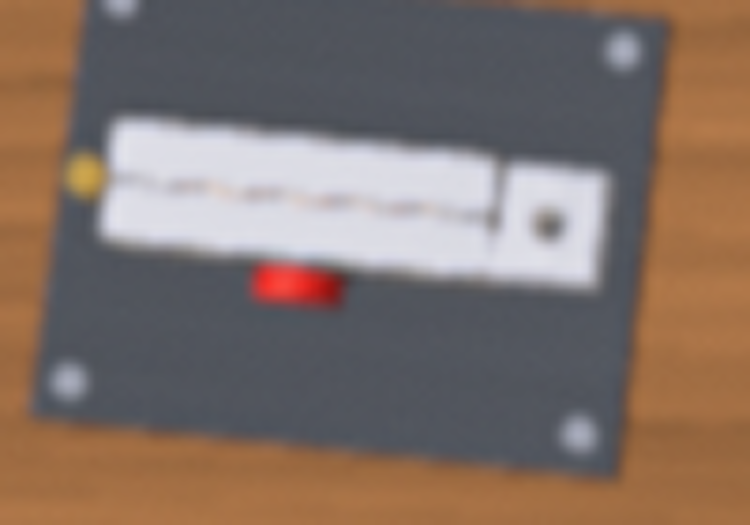

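The jig is shut. The parting line is closed and the holes are lined up at crop (548,224).

>>> arm_command --pt "0.1 -0.034 -0.0286 0 0" --pt "0.1 -0.034 -0.0286 0 0" --pt "0.1 -0.034 -0.0286 0 0" --pt "0.1 -0.034 -0.0286 0 0" --pt "0.1 0 0 0.01 -0.11" --pt "0.1 0 0 0 0" --pt "0.1 0 0 0 0"

```text
clock: 9.88
eef_pos: [580.2, -244.8, 148.0]
eef_rot: [-3.141, 0.0, 3.14]
wrist_force: [-1.2, 0.4, 0.3]
finger_gap: 51.7
finger_force: 0.0
```

```bash
python3 - <<'E'
from h import *
c=load('t3'); print('hole',ray(c,155+548.5/7.5-.5,190+224.5/7.5-.5,57), mw(0,-78))
s=shot('scene','s3.png'); P=cloud(s); im=s['img'].astype(int)
a=s['img'][200:320,100:240]; cv2.imwrite('pics/crop4.png',cv2.resize(a,None,fx=5,fy=5,interpolation=cv2.INTER_CUBIC))
# pin from first scene image: brass by colour+height, near the block
s0=load('scene0'); P=cloud(s0); b,g,r=[s0['img'][...,i].astype(int) for i in range(3)]
m=np.zeros(b.shape,bool); m[265:295,155:185]=1; m&=(r>b+60)&(P[...,2]>55)&(P[...,2]<95)
q=P[m]; print(m.sum(),q.min(0),q.max(0),np.median(q,0))
e=np.asarray(s0['eye'])[:2]; d=q.mean(0)[:2]-e; d/=np.linalg.norm(d); n=np.array([-d[1],d[0]])
h=q[(q[:,2]>58)&(q[:,2]<76)]; near=np.percentile(h[:,:2]@d,10); mid=(np.percentile(h[:,:2]@n,2)+np.percentile(h[:,:2]@n,98))/2
print('axis',d*(near+8)+n*mid, np.ptp(h[:,:2]@n)); go(581,-245,55,np.pi)
E
```

```text
hole [548.68449386 133.5713872   57.        ] [548.65976825 132.38002583]
137 [ 571.3510732  -254.13562546   55.5763438 ] [ 589.86149828 -237.43580426   88.08498605] [ 584.46667601 -247.32773791   77.72719239]
axis [ 579.67931419 -246.4746913 ] 15.491994832257095
from [ 580.2 -245.1  148.2] rows 3 each [-0.0003  0.      0.0311] -0.0005 total [-0.0008  0.0001  0.0932] -0.001
```

View pics/crop4.png

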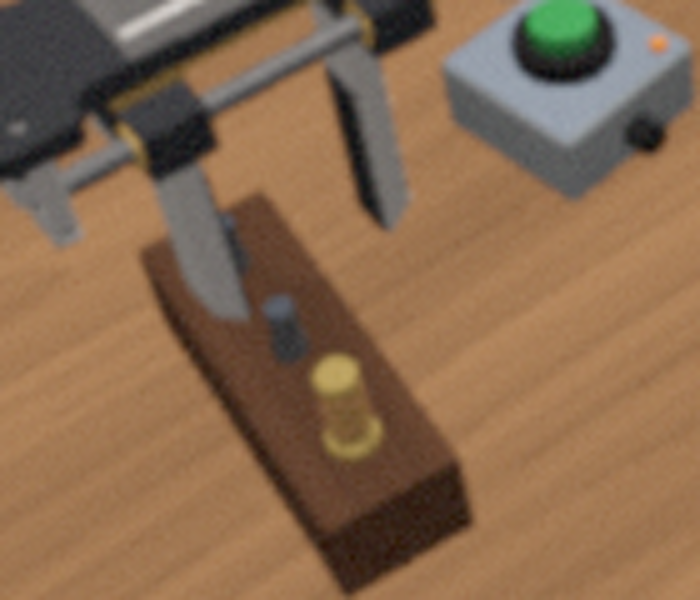

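The picture shows the pin upright in the block at crop (345,400), with the fingers above and either side of it and clear of the punches. Next I descend and grip.

>>> arm_command --pt "0.1 0 0 0.035 0" --pt "0.1 0 0 0.035 0" --pt "0.1 0 0 0.018 0" --pt "0.1 0 0 0.005 0" --pt "0.1 0 0 0 0" --pt "-1 0 0 0 0" --pt "-1 0 0 0 0" --pt "-1 0 0 0 0" --pt "-1 0 0 0 0" --pt "-1 0 0 0 0" --newtons 25

```text
clock: 11.18
eef_pos: [579.9, -246.0, 54.6]
eef_rot: [-3.142, 0.0, 3.141]
wrist_force: [-0.4, 0.4, 1.4]
finger_gap: 14.0
finger_force: 25.0
```

>>> arm_command --pt "-1 0 0 -0.02 0" --pt "-1 0 0 -0.03 0" --pt "-1 0 0 -0.03 0" --pt "-1 0 0 -0.03 0" --pt "-1 0 0 0 0" --pt "-1 0 0 0 0"

```text
clock: 11.92
eef_pos: [579.5, -245.8, 164.0]
eef_rot: [3.141, -0.001, 3.141]
wrist_force: [-0.7, 0.2, -0.4]
finger_gap: 14.7
finger_force: 25.0
```

```bash
python3 - <<'E'
from h import *
s=shot('scene','s4.png'); st=manip.read_state(); print(st['eef_pos'],st['finger_gap'])
q=rot(s).T@(st['eef_pos']-s['eye']); u=int(s['cx']+s['fx']*q[0]/q[2]); v=int(s['cy']+s['fy']*q[1]/q[2]); print(u,v)
a=s['img'][v-60:v+60,u-70:u+70]; cv2.imwrite('pics/crop5.png',cv2.resize(a,None,fx=5,fy=5,interpolation=cv2.INTER_CUBIC))
go(548.7,133,165,np.pi)
E
```

```text
[ 579.41778579 -245.68226315  163.43601804] 14.630746180127733
158 245
from [ 579.4 -245.7  163.4] rows 9 each [ 0.0034  0.0421 -0.0001] -0.0001 total [ 0.031   0.3787 -0.0012] -0.001
```

View pics/crop5.png

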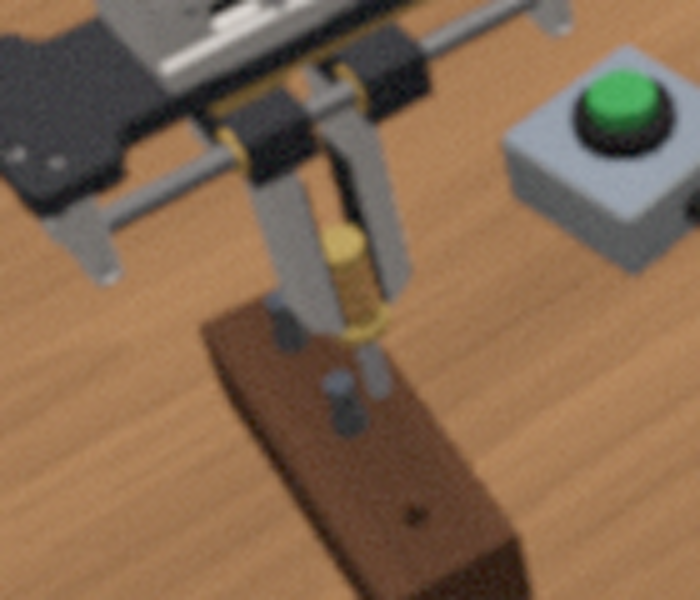

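The pin is held upright, with its tip about 48 mm below the TCP. It seems offset from the finger centre towards the camera, so I'll carry it over the jig and measure it there against the hole.

>>> arm_command --pt "-1 0.0034 0.042 0 0" --pt "-1 0.0034 0.042 0 0" --pt "-1 0.0034 0.042 0 0" --pt "-1 0.0034 0.042 0 0" --pt "-1 0.0034 0.042 0 0" --pt "-1 0.0034 0.042 0 0" --pt "-1 0.0034 0.042 0 0" --pt "-1 0.0034 0.042 0 0" --pt "-1 0.0034 0.042 0.02 0" --pt "-1 0 0 0.015 0" --pt "-1 0 0 0 0" --pt "-1 0 0 0 0"

```text
clock: 13.48
eef_pos: [549.9, 131.1, 129.8]
eef_rot: [-3.142, 0.0, 3.14]
wrist_force: [0.1, -1.1, -0.1]
finger_gap: 15.0
finger_force: 25.0
```

```bash
python3 - <<'E'
from h import *
s=shot('scene','s5.png'); st=manip.read_state(); t=st['eef_pos']; print(t,st['finger_gap'])
P=cloud(s); b,g,r=[s['img'][...,i].astype(int) for i in range(3)]
e=np.asarray(s['eye'])[:2]
near=(np.hypot(P[...,0]-t[0],P[...,1]-t[1])<25)
d=t[:2]-e; d/=np.linalg.norm(d); n=np.array([-d[1],d[0]])
for nm,zl,zh,rad in(('collar',-9,-4,10),('shank',-38,-14,4),('head',0,25,8)):
    m=near&(P[...,2]-t[2]>zl)&(P[...,2]-t[2]<zh)
    if nm!='shank': m&=(r>b+40)
    q=P[m]; 
    if len(q)<4: print(nm,len(q)); continue
    a=q[:,:2]@d; k=q[:,:2]@n; print(nm,len(q),'axis',d*(np.percentile(a,15)+rad)+n*(k.max()+k.min())/2-t[:2],'width',np.ptp(k),'z',q[:,2].min(),q[:,2].max())
p=lambda X:(lambda q:(s['cx']+s['fx']*q[0]/q[2],s['cy']+s['fy']*q[1]/q[2]))(rot(s).T@(np.asarray(X)-s['eye']))
u,v=map(int,p(t)); print('tcp px',p(t),'tip px',p(t-[0,0,47.6]),'hole px',p([548.7,133,57]), 'org',u-50,v-45)
cv2.imwrite('pics/crop6.png',cv2.resize(s['img'][v-35:v+55,u-60:u+60],None,fx=6.6,fy=6.6,interpolation=cv2.INTER_CUBIC)); print(u-60,v-35)
E
```

```text
[549.94965666 131.17629305 129.95378911] 14.64916007185423
collar 22 axis [-0.66819407  1.26889697] width 19.21409510417982 z 121.22371053101779 125.3666648825482
shank 25 axis [0.36768664 0.25899518] width 5.448347739569044 z 92.17404194738094 115.63430097436321
head 41 axis [6.81891177 6.9598971 ] width 18.58230818669665 z 129.97746683440607 154.87820670793133
tcp px (np.float64(306.4478095913611), np.float64(158.5312827841849)) tip px (np.float64(305.41179273772514), np.float64(175.36355301599153)) hole px (np.float64(305.07655931535754), np.float64(183.23718222856886)) org 256 113
246 123
```

View pics/crop6.png

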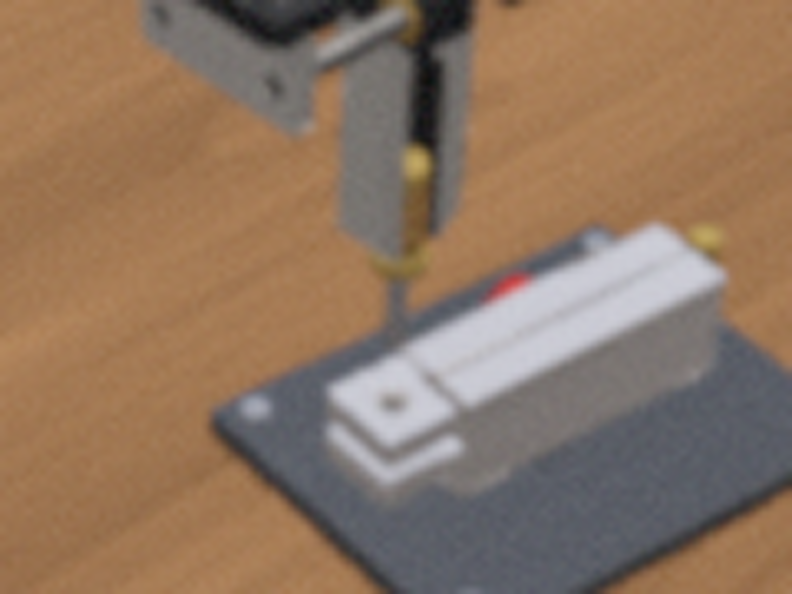

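The crop shows the upright pin over the jig, with the shank at crop x≈397 and the hole at (393,402). They agree with the predicted pixels within 0.5 px.

>>> arm_command --pt "-1 0.0012 0.0017 0.01 0" --pt "-1 0 0 0.012 0" --pt "-1 0 0 0 0" --pt "-1 0 0 0.003 0" --pt "-1 0 0 0.003 0" --pt "-1 0 0 0.003 0" --pt "-1 0 0 0 0"

```text
clock: 14.4
eef_pos: [548.3, 133.8, 98.3]
eef_rot: [-3.142, -0.0, 3.141]
wrist_force: [0.3, 0.0, -0.9]
finger_gap: 14.6
finger_force: 25.0
```

>>> arm_command --pt "-1 0 0 0.004 0" --pt "-1 0 0 0.004 0" --pt "-1 0 0 0.004 0" --pt "-1 0 0 0.003 0" --pt "-1 0 0 0.003 0" --pt "-1 0 0 0 0"

```text
clock: 15.15
eef_pos: [548.3, 133.8, 80.2]
eef_rot: [-3.142, -0.0, 3.141]
wrist_force: [-0.4, 0.6, -0.4]
finger_gap: 14.1
finger_force: 25.0
```

Tip is at z≈32.6, past the lower lug's mouth, and there is no force. I'll continue to home.

>>> arm_command --pt "-1 0 0 0.004 0" --pt "-1 0 0 0.004 0" --pt "-1 0 0 0.003 0" --pt "-1 0 0 0.0015 0" --pt "-1 0 0 0.001 0" --pt "-1 0 0 0 0"

```text
clock: 15.9
eef_pos: [548.4, 133.8, 66.9]
eef_rot: [3.142, -0.0, 3.141]
wrist_force: [0.2, -0.4, -1.2]
finger_gap: 14.5
finger_force: 25.0
```

>>> arm_command --pt "-1 0 0 0.001 0" --pt "-1 0 0 0.001 0" --pt "-1 0 0 0 0" --pt "-0.2 0 0 0 0" --pt "-0.2 0 0 0 0" --pt "-0.2 0 0 0 0" --pt "-0.2 0 0 0 0" --pt "-0.2 0 0 0 0" --pt "-0.2 0 0 -0.04 0" --pt "-0.2 0 0 -0.05 0" --pt "-0.2 0 0 0 0" --pt "-0.2 0 0 0 0"

```text
clock: 17.4
eef_pos: [548.1, 133.7, 154.3]
eef_rot: [-3.141, -0.001, 3.141]
wrist_force: [-1.0, -0.6, -0.1]
finger_gap: 37.8
finger_force: 0.0
```

```bash
python3 - <<'E'
from h import *
s=shot('scene','s6.png'); cv2.imwrite('pics/crop7.png',cv2.resize(s['img'][100:230,230:390],None,fx=4.6,fy=4.6,interpolation=cv2.INTER_CUBIC))
P=cloud(s); b,g,r=[s['img'][...,i].astype(int) for i in range(3)]
m=(np.hypot(P[...,0]-548.5,P[...,1]-133)<14)&(r>b+40)&(P[...,2]>50)&(P[...,2]<120); print('pin top z',m.sum(),np.percentile(P[m][:,2],[2,50,98]))
go(*mw(-6,0),155,np.pi/2+MY); go(*mw(-6,0),20,np.pi/2+MY)
E
```

```text
pin top z 108 [58.17965279 82.79092174 99.87075873]
from [547.9 133.7 153.8] rows 12 each [-0.0003  0.0064 -0.0001] 0.1401 total [-0.0034  0.0769 -0.0012] 1.681
from [547.9 133.7 153.8] rows 12 each [-0.0003  0.0064  0.0111] 0.1401 total [-0.0036  0.0769  0.1338] 1.681
```

View pics/crop7.png

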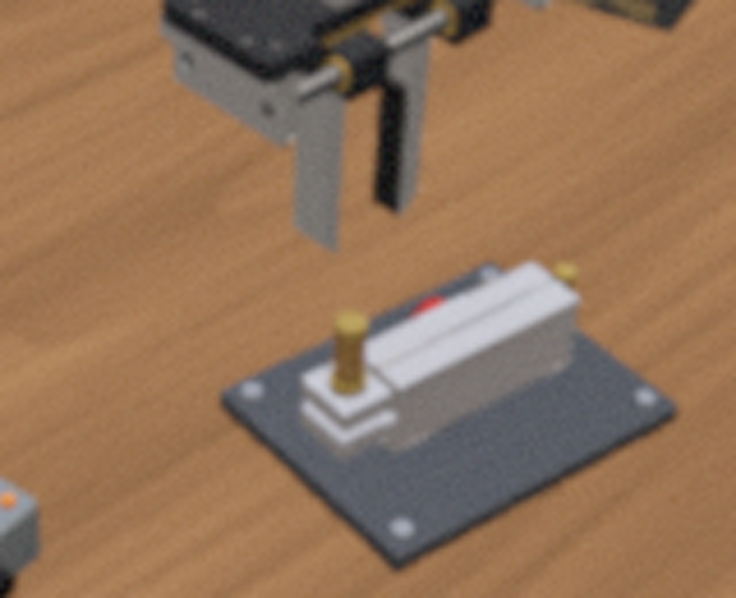

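The pin is seated: collar on the lug at crop (348,385), head top at z≈99 against 98 expected. Now I move over the jig and turn to straddle it.

>>> arm_command --pt "0.7 -0.0034 0.038 0 0" --pt "0.7 0 0.039 0 0" --pt "0.7 0 0 0 0.168" --pt "0.7 0 0 0 0.168" --pt "0.7 0 0 0 0.168" --pt "0.7 0 0 0 0.168" --pt "0.7 0 0 0 0.168" --pt "0.7 0 0 0 0.168" --pt "0.7 0 0 0 0.168" --pt "0.7 0 0 0 0.168" --pt "0.7 0 0 0 0.168" --pt "0.7 0 0 0 0.168" --pt "0.7 0 0 0 0" --pt "0.7 0 0 0 0"

```text
clock: 19.2
eef_pos: [551.6, 210.7, 154.2]
eef_rot: [-3.141, 0.0, 1.465]
wrist_force: [-0.1, 0.8, -0.1]
finger_gap: 79.7
finger_force: 0.0
```

```bash
python3 - <<'E'
from h import *
go(*mw(-6,0),20,np.pi/2+MY)
E
```

```text
from [551.6 210.7 154.2] rows 3 each [-0.     -0.      0.0447] 0.0016 total [-1.000e-04 -1.000e-04  1.342e-01] 0.005
```

>>> arm_command --pt "0.7 0 0.0025 0.045 0" --pt "0.7 0 0 0.045 0" --pt "0.7 0 0 0.032 0" --pt "0.7 0 0 0.012 0" --pt "0.7 0 0 0 0" --pt "-1 0 0 0 0" --pt "-1 0 0 0 0" --pt "-1 0 0 0 0" --pt "-1 0 0 0 0" --pt "-1 0 0 0 0" --pt "-1 0 0 0 0" --pt "-1 0 0 0 0" --newtons 30

```text
clock: 20.7
eef_pos: [555.5, 210.4, 21.3]
eef_rot: [3.139, -0.001, 1.461]
wrist_force: [9.3, 0.3, -3.6]
finger_gap: 42.5
finger_force: 30.0
```

```bash
python3 - <<'E'
from h import *
s=shot('scene','s8.png'); cv2.imwrite('pics/crop8.png',cv2.resize(s['img'][70:240,180:400],None,fx=3.5,fy=3.5,interpolation=cv2.INTER_CUBIC))
print(manip.read_state())
E
```

```text
{'clock': 20.75, 'joints': array([ 3.00624735e-01,  6.01296199e-01,  1.54844948e+00, -4.83883809e-04,
        9.89061424e-01,  4.11040618e-01]), 'qd': array([-2.32966109e-04, -3.98623340e-04, -6.39704300e-05,  6.37700572e-04,
       -9.47928491e-05, -1.89301483e-04]), 'effort': array([  1.84956249, -64.64001417, -26.47764087,   0.45407921,
         1.53621007,   0.06818789]), 'eef_pos': array([555.52791843, 210.42923271,  21.28052473]), 'eef_rot': array([ 3.13887734e+00, -7.41689291e-04,  1.46064677e+00]), 'wrist_force': array([ 9.05915855, -0.92591584, -2.97301468]), 'moment': array([-0.03593929, -0.93517828,  0.07640311]), 'finger_force': 29.999586045742035, 'finger_gap': 42.53213072229261}
```

View pics/crop8.png

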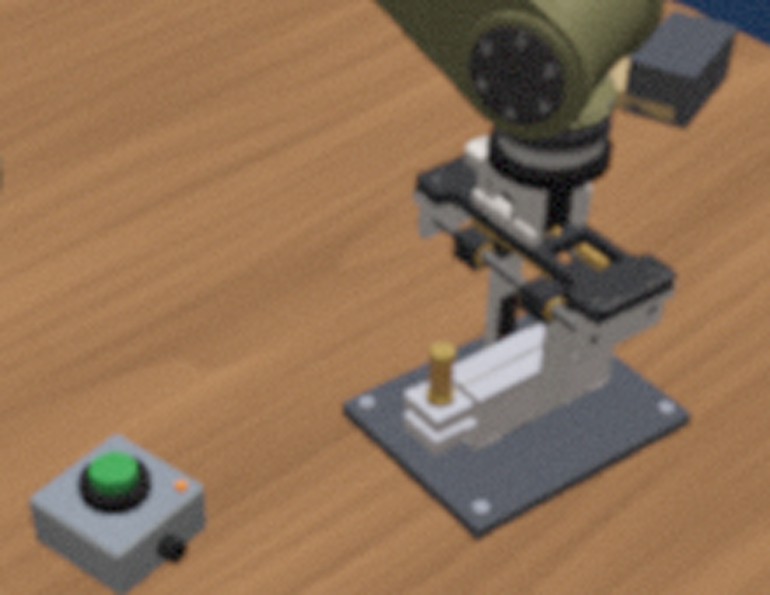

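The gap is 42.5 mm, which matches the 43 mm expected with the pad fully in, at 30 N. The pin is seated and untouched, and the button is up.

```bash
python3 -c "
from h import *
print(ticket.sign_off())"
```

```text
the job is handed in; nothing more can be done
None
```

The job is handed in, though the sign-off returned no verdict: the button was pressed and released, the mould is shut with the pin fully home and let go, and the gripper still holds the red pad fully in at 30 N.

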